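Lock off a laundry valve bank and strip its coils

TASK

The washers' water valves are going to be descaled, so make them safe and strip them: turn the isolator handle fully to off, then swing its lockout hasp all the way out, ready for my padlock. Only then lift every solenoid coil that is fitted straight up off its valve stem and lay the coils side by side on the floor of the parts tray, none on top of another. Leave the isolator off with the hasp out, and don't disturb the pump dispensers.

Things in the scene. Friction and masses are not known exactly. Their poses are not given: they have to be found in the camera images.
- isolator (a joint): angle of the isolator's handle about its shaft: 1.57 = on (starts here, within 0.1), 0 = off (end stop). From on to off it turns a quarter turn anticlockwise, seen from outside looking at the face. It is stiff (about 0.25 N m, no spring) and stays where it is left.
- hasp (a joint): angle of the lockout hasp: 0 = folded flat on the handle, 1.6 = swung out to its stop, standing up from the handle along the shaft. Light friction (0.035 N m), no spring; it stays where it is left. It rides on the handle.
- console: grey sloping-front isolator box, 170 mm wide, fixed to the counter (its place and yaw vary, left or right of the valves). Origin on the counter under the middle of the face. The face leans back 0.30 rad: it looks up and towards the box's -x side; its centre is 85 mm above the counter.
- isolator_grip (a point): centre of the grip on the black handle bar, on the shaft axis, 40 mm out from the face, 4 mm below the bar's outer surface. Turns with the handle: z points out of the face along the shaft; y runs along the bar (90 mm long, 45 each way) towards the end with the hasp's lip; x is across it (16 mm wide). The bar stands 16 to 44 mm off the face on a hub 62 mm across.
- hasp_hinge (a point): hinge pin of the hasp, on top of the handle bar, 12 mm from the shaft axis towards the lip end and 47 mm out from the face. Turns with the hasp: x is the pin's axis, y points from the pin to the lip.
- hasp_lip (a point): centre of the round steel lip at the free end of the hasp, 48 mm from the pin: a bar 10 mm thick and 24 mm long, along the point's x; y points away from the pin. Folded, it sticks out 15 mm past the end of the handle bar, 47 mm off the face. It can be pinched by its two ends and turns easily between the pads; swinging out, it moves in an arc outwards and over the pin.
- manifold: bank of six water valves, fixed (place and yaw vary): steel plate 200 x 280 mm with two brass bars along y; origin on the counter under its centre. Upright steel stems 16 mm thick at x = -50 and +50 mm, y = -90, 0 and +90 mm; the coils' seats are 55 mm and the stem tops 117 mm above the counter.
- tray: loose white parts tray, open on top, 240 (x) x 220 (y) mm outside, 36 mm high, walls and floor 5 mm, about 1.5 kg. Origin at the centre of its underside; its place and yaw vary, on the side of the valves away from the isolator.
- coil1: solenoid coil, 240 to 420 g: copper winding in a steel yoke 46 (x) x 46 (y) x 56 (z) mm; a black contact block on its -x side reaches 40 mm from the centre. Origin at the yoke's centre; z: axis of the 20 mm bore, loose on the stem. Grip the flat y faces. Seated, its centre is 83 mm above the counter, its top 111 mm; only its weight holds it. None: not fitted, its stem is bare.
- coil2: solenoid coil, 240 to 420 g: copper winding in a steel yoke 46 (x) x 46 (y) x 56 (z) mm; a black contact block on its -x side reaches 40 mm from the centre. Origin at the yoke's centre; z: axis of the 20 mm bore, loose on the stem. Grip the flat y faces. Seated, its centre is 83 mm above the counter, its top 111 mm; only its weight holds it. None: not fitted, its stem is bare.
- coil3: solenoid coil, 240 to 420 g: copper winding in a steel yoke 46 (x) x 46 (y) x 56 (z) mm; a black contact block on its -x side reaches 40 mm from the centre. Origin at the yoke's centre; z: axis of the 20 mm bore, loose on the stem. Grip the flat y faces. Seated, its centre is 83 mm above the counter, its top 111 mm; only its weight holds it. None: not fitted, its stem is bare.
- coil4: solenoid coil, 240 to 420 g: copper winding in a steel yoke 46 (x) x 46 (y) x 56 (z) mm; a black contact block on its -x side reaches 40 mm from the centre. Origin at the yoke's centre; z: axis of the 20 mm bore, loose on the stem. Grip the flat y faces. Seated, its centre is 83 mm above the counter, its top 111 mm; only its weight holds it. None: not fitted, its stem is bare.
- coil5: solenoid coil, 240 to 420 g: copper winding in a steel yoke 46 (x) x 46 (y) x 56 (z) mm; a black contact block on its -x side reaches 40 mm from the centre. Origin at the yoke's centre; z: axis of the 20 mm bore, loose on the stem. Grip the flat y faces. Seated, its centre is 83 mm above the counter, its top 111 mm; only its weight holds it. None: not fitted, its stem is bare.
- coil6: solenoid coil, 240 to 420 g: copper winding in a steel yoke 46 (x) x 46 (y) x 56 (z) mm; a black contact block on its -x side reaches 40 mm from the centre. Origin at the yoke's centre; z: axis of the 20 mm bore, loose on the stem. Grip the flat y faces. Seated, its centre is 83 mm above the counter, its top 111 mm; only its weight holds it. None: not fitted, its stem is bare.
- pump_tall_a: tall pump dispenser, 84 mm across, about 210 mm high, standing near the work; a bystander. Origin at the centre of its underside.
- pump_tall_b: tall pump dispenser, 84 mm across, about 210 mm high, standing near the work; a bystander. Origin at the centre of its underside.
- pump_short: short pump dispenser, 84 mm across, about 145 mm high, standing near the work; a bystander. Origin at the centre of its underside.
Things that resemble listed ones, but are neither listed nor needed, are in the scene too. What is shaped like the coil2 but pink or turquoise is not meant.

How it is judged:
On the way, in this order (a step that is already met when the one before it is completed fails the run):
1. the isolator handle is turned to off (value of joint isolator below 0.09 rad), for 0.2 s.
2. the lockout hasp is swung out with the handle still off (value of joint isolator below 0.09 rad and value of joint hasp above 1.3 rad), for 0.2 s.
At the end, for the whole second after the job is handed in: Handle within 0.09 rad of off, hasp swung out past 1.3 rad, and every coil that was fitted lies in the tray: its centre inside the walls (within 105 mm of the tray's centre along x and 95 mm along y), at most 55 mm above the tray's underside (on the floor, not on another coil), and stays there (all of step 2 and x of coil1 in the frame of tray between -0.105 and 0.105 m and y of coil1 in the frame of tray between -0.095 and 0.095 m and z of coil1 in the frame of tray between 0.015 and 0.055 m and x of coil2 in the frame of tray between -0.105 and 0.105 m and y of coil2 in the frame of tray between -0.095 and 0.095 m and z of coil2 in the frame of tray between 0.015 and 0.055 m and x of coil3 in the frame of tray between -0.105 and 0.105 m and y of coil3 in the frame of tray between -0.095 and 0.095 m and z of coil3 in the frame of tray between 0.015 and 0.055 m and x of coil4 in the frame of tray between -0.105 and 0.105 m and y of coil4 in the frame of tray between -0.095 and 0.095 m and z of coil4 in the frame of tray between 0.015 and 0.055 m and x of coil5 in the frame of tray between -0.105 and 0.105 m and y of coil5 in the frame of tray between -0.095 and 0.095 m and z of coil5 in the frame of tray between 0.015 and 0.055 m and x of coil6 in the frame of tray between -0.105 and 0.105 m and y of coil6 in the frame of tray between -0.095 and 0.095 m and z of coil6 in the frame of tray between 0.015 and 0.055 m); the robot touches nothing.
It fails at once if a coil is lifted off its seat (by more than 25 mm) while the isolator is not off or its hasp not out ((value of joint isolator above 0.12 rad or value of joint hasp below 1.2 rad) and z of any of coil1, coil2, coil3, coil4, coil5, coil6 in the frame of manifold above 0.108 m).
It fails at once if a pump dispenser is moved more than 40 mm or tipped (distance of any of pump_tall_a, pump_tall_b, pump_short from where it was at the start of the episode above 0.04 m or angle between any of pump_tall_a, pump_tall_b, pump_short's own z axis and vertical above 0.35 rad).
Of coil1, coil2, coil3, coil4, coil5, coil6 only 3 to 5 are there at a start; the rules pass over those that are not, and their reading is None.
At some moment in a run one of coil1, coil2, coil3, coil4, coil5, coil6, tray may be knocked a few centimetres aside while the robot is not near it.
Once in a run the grip may slacken for a moment while it holds something.
It also fails if it takes over 210 s, if anything falls off the work surface, if the arm or the gripper's body presses on something with over 40 N, if the wrist force passes 120 N, or if a joint passes its speed limit or range.

ROBOT

A 6-joint arm with a two-finger parallel gripper is mounted at the origin on the work surface. World frame = base frame: x ahead of the robot, y to its left, z up, the work surface at z = 0. Lengths are in m, angles in rad, forces in N, time in s.
With the tool pointing down it reaches from about 0.35 to 0.875 m from the base axis. Payload 4.2 kg.
Tool frame: the origin (TCP) lies between the finger pads; the fingertips stand 19 mm ahead of it and the grasp point (between the pads) is the TCP; z points along the fingers, x is the direction in which the jaws open and shut, and the axes are right-handed (so a half turn about z gives the same grasp; the last joint's range is limited). The gripper opens to 85 mm and grips with 20 to 120 N. Pads are 22 mm wide; open, the fingers measure 114 mm over their backs; the gripper's body (76 mm by 85 mm) begins 54 mm behind the grasp point. The pads swing forward as they close: fully open they stand 13 mm farther back than shut.
Start: joints at [-0.976, 0.385, 0.008, 0, -1.194, -0.259], TCP at [0.206, -0.59, 0.218] pointing down, gripper open.
Joint ranges: [-3.14, 3.14], [-1.21, 2.06], [-1.07, 1.41], [-3.16, 2.05], [-2.99, -0.16], [-3.1, 3.1]. Speed limits (rad/s): [2.79, 2.79, 3.14, 3.14, 3.14, 3.14].

INTERFACE

Orientations are given as a 3x3 rotation matrix whose columns are the frame's x, y, z axes.
In Python, from plant import r gives the robot as it stands.
- The arm moves only by the tool step_arm, never from a script. Its argument "increments" is one flat list of numbers, 5 for each row, row after row: the shift along the tool's x, y, z in m, then the turn about the tool's z in rad, then the finger opening in m, from 0 to 0.0854. In form: [x, y, z, turn, fingers, x, y, z, turn, fingers, ...]. A call has 1 to 8 rows; each row is the pose to reach, as a shift and turn from the pose commanded when the call began, along the tool's axes at that moment; what a row does not reach only later rows make up. A row lasts 1/12 s, in which the tool goes at most 41.7 mm and 7.16 degrees, less where a joint would pass 70% of its speed; a pose out of reach is approached as far as the arm can. A call with a gripper value outside its range is refused whole. The fingers move at their own pace and stop on an object; the grip force is fixed at half the most. Time passes only in rows, so rows that repeat a pose let the fingers close. It gives the time, the measured TCP pose, the force and the opening at its end, in the units of the state.
- r.get_obs(): the state, without advancing time (a new reading comes with each control period).
- r.capture(name): name is "side" or "top" or "wrist"; returns the picture (384x512x3 uint8, red, green, blue); there is no depth.
- r.camera_info(name): a dict with "fov_y" (degrees; the focal length in pixels is half the picture's height over the tangent of half this angle, whatever the lens; pixels are square), "cx", "cy" (the principal point, pixels), "origin" and "orientation" of the camera in the world. Camera axes: x right, y up, looking along -z (the intrinsics and any distortion apply to the point x, -y, -z); pixel columns grow to the right and rows downward; lengths in m; the calibration is good to about 2 mm. A picture is of the moment at which its call begins: read the wrist's pose just before it. camera_info takes no time and is no camera call; for the wrist camera it gives the pose at the moment of the call.
- r.close_job(): hands the job in, once; it reports no verdict.
The state is a dict: "time_s": time; "q": joint angles; "dq": joint speeds; "tau": joint torques, N m; "eef_pos": TCP position; "tool_rot": TCP orientation; "ft_force": force on the tool from outside, world axes, zero at the start; "moment": the same for the moment, N m; "grip_width": finger opening in m.
Only numpy, scipy, OpenCV 4.12 (cv2) and the standard library are available. Lean on these libraries where they do the work, as an engineer would, in place of code of your own. Each camera call takes 0.05 s, during which the arm holds its last target. There are 200 camera calls.

## Working session

There is one attempt and no reset: what is moved stays moved. The work goes in short steps, Python scripts to look and compute and a tool call to move; the robot and the scene stay as the last step left them, time stands still between calls to the robot, and variables do not carry over. Pictures are saved under pics/ and viewed, about 12 in all and at most 16, crops included, and the job is handed in when it is done.

Besides the shell and the picture viewer there is one more tool, called in YAML: its name, and indented under it one key for each argument. step_arm: Moves the arm, as the interface text tells. Its arguments: {"type":"object","properties":{"increments":{"type":"array"}},"required":["increments"]}

```bash
mkdir -p pics; ls; cat > h.py <<'E'
import numpy as np, cv2
from plant import r
def save(cam,name):
    im=r.capture(cam); cv2.imwrite(f'pics/{name}.png',im[:,:,::-1]); return im
E
python3 - <<'E'
from h import *
for c in ['side','top','wrist']:
    i=r.camera_info(c); print(c,i); save(c,c+'0')
a=cv2.imread('pics/top0.png');cv2.imwrite('pics/top0b.png',cv2.resize(a,(800,600)))
a=cv2.imread('pics/side0.png');cv2.imwrite('pics/side0b.png',cv2.resize(a,(800,600)))
print(r.get_obs())
E
```

```text
pics
side {'fov_y': 45.93081696133126, 'cx': 250.26103038002307, 'cy': 184.4339855149841, 'origin': array([0.2053031 , 0.91554411, 0.84050459]), 'orientation': array([[-0.91506681,  0.25325515, -0.3138703 ],
       [-0.40265498, -0.52962153,  0.74657216],
       [ 0.02284077,  0.80954485,  0.58661353]])}
top {'fov_y': 45.560751719903095, 'cx': 249.9999464835713, 'cy': 190.83302306920515, 'origin': array([0.46034963, 0.01262975, 1.39535531]), 'orientation': array([[-0.0155301 ,  0.9948663 , -0.09999932],
       [-0.99987878, -0.01534084,  0.00266132],
       [ 0.00111358,  0.10002853,  0.99498395]])}
wrist {'fov_y': 70.27207018939414, 'cx': 256.0599244628155, 'cy': 194.37368081493617, 'origin': array([ 0.13467635, -0.6147768 ,  0.3732949 ]), 'orientation': array([[-0.32901886, -0.90146039, -0.28127522],
       [ 0.94432192, -0.3135651 , -0.09966467],
       [ 0.00164566, -0.29840592,  0.95443764]])}
{'time_s': 0.15, 'q': array([-9.76400015e-01,  3.85383090e-01,  6.94623275e-03, -3.49886177e-04,
       -1.19400094e+00, -2.58593837e-01]), 'dq': array([ 0.00154764, -0.00330823,  0.00617742,  0.00083385,  0.00323007,
        0.0005045 ]), 'tau': array([-1.80820939e-04, -3.92677832e+01,  1.88582468e+01,  4.18858722e+00,
       -3.37251375e-03,  1.95985137e-06]), 'eef_pos': array([ 0.20581262, -0.58965505,  0.21757384]), 'tool_rot': array([[-3.29404584e-01,  9.44188645e-01, -6.49682894e-04],
       [ 9.44187392e-01,  3.29405208e-01,  1.54210957e-03],
       [ 1.67005127e-03, -1.05444437e-04, -9.99998600e-01]]), 'ft_force': array([ 1.55662336,  0.36202874, -0.07893495]), 'moment': array([-0.00115666,  0.06856009,  0.01153733]), 'grip_width': 0.08555957670093287}
```

View pics/top0b.png

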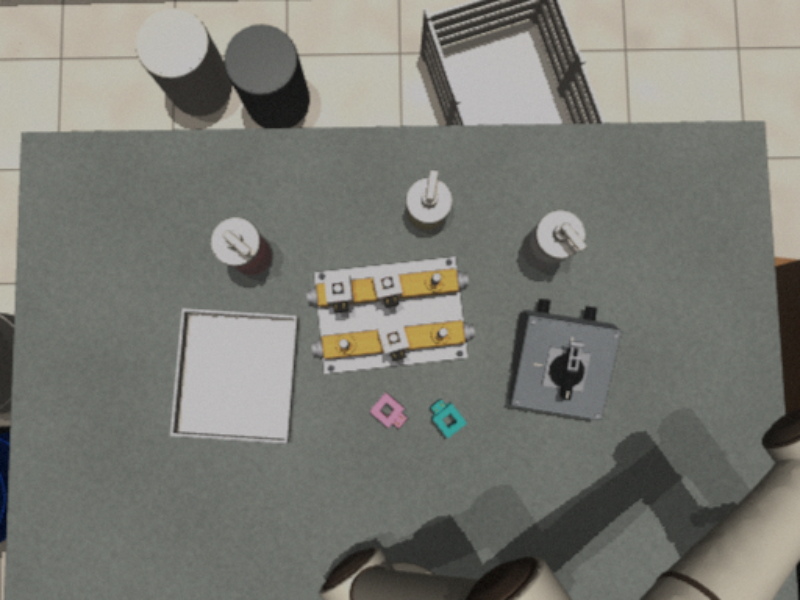

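View pics/side0b.png

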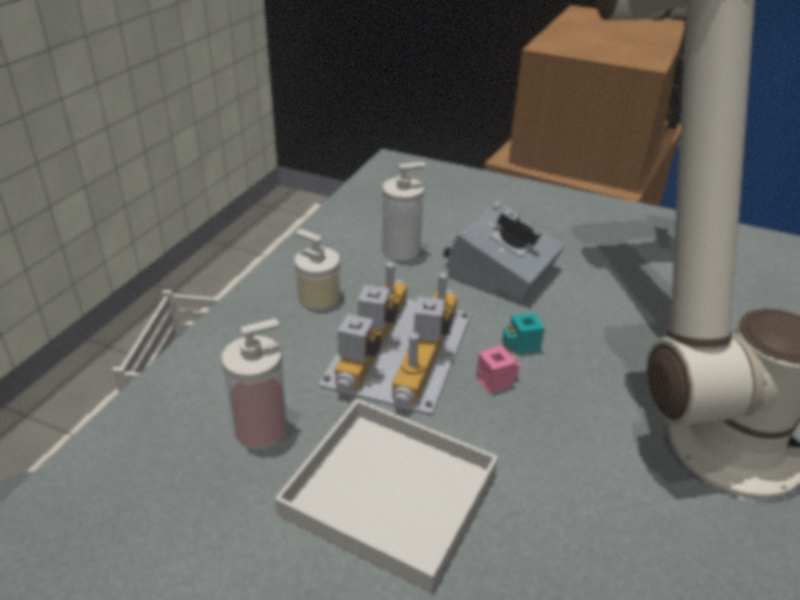

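The top view (scaled by 1.5625) shows:
- **Coils:** three, at (338,288), (387,285) and (393,338).
- **Tray:** corners at about (182,310), (297,312), (288,442) and (171,436).
- **Manifold plate:** corners at (315,272), (457,258), (467,360) and (325,373).
- **Console:** handle hub at (567,370), lip near (575,342).

The side view agrees with three coils fitted. The pink and turquoise blocks stand on the counter.

```bash
cat >> h.py <<'E'
def ray(info,u,v):
    f=192/np.tan(np.radians(info['fov_y']/2))
    d=info['orientation']@np.array([(u-info['cx'])/f,-(v-info['cy'])/f,-1.]); return info['origin'],d
def onz(info,u,v,z):
    o,d=ray(info,u,v); return o+d*(z-o[2])/d[2]
def pix(info,p):
    f=192/np.tan(np.radians(info['fov_y']/2)); c=info['orientation'].T@(np.asarray(p)-info['origin'])
    return info['cx']-f*c[0]/c[2], info['cy']+f*c[1]/c[2]
def tri(i1,p1,i2,p2):
    o1,d1=ray(i1,*p1);o2,d2=ray(i2,*p2);s=np.linalg.lstsq(np.c_[d1,-d2],o2-o1,rcond=None)[0]
    return (o1+s[0]*d1+o2+s[1]*d2)/2, np.linalg.norm(o1+s[0]*d1-o2-s[1]*d2)
def totool(p):
    s=r.get_obs(); return s['tool_rot'].T@(np.asarray(p)-s['eef_pos'])
E
python3 - <<'E'
from h import *
np.set_printoptions(precision=3,suppress=True)
t=r.camera_info('top');s=r.camera_info('side');k=1.5625
for n,z,ps in [('coil',.111,[(338,288),(387,285),(393,338)]),('stem',.117,[(436,280),(343,344),(442,333)]),
 ('tray',.036,[(182,310),(297,312),(288,442),(171,436)]),('plate',.003,[(315,272),(457,258),(467,360),(325,373)]),
 ('hub',.12,[(567,370),(575,342),(566,395)]),('cons',.085,[(525,312),(618,328),(600,420),(512,405)]),
 ('pumps',.2,[(236,235),(561,233)]),('ps',.14,[(428,197)])]:
    for p in ps: print(n,p,onz(t,p[0]/k,p[1]/k,z))
print(tri(t,(567/k,370/k),s,(520/k,232/k)))
E
```

```text
coil (338, 288) [0.609 0.104 0.111]
coil (387, 285) [0.614 0.015 0.111]
coil (393, 338) [0.517 0.006 0.111]
stem (436, 280) [ 0.621 -0.073  0.117]
stem (343, 344) [0.508 0.096 0.117]
stem (442, 333) [ 0.525 -0.082  0.117]
tray (182, 310) [0.58  0.408 0.036]
tray (297, 312) [0.573 0.188 0.036]
tray (288, 442) [0.329 0.206 0.036]
tray (171, 436) [0.344 0.425 0.036]
plate (315, 272) [0.654 0.157 0.003]
plate (457, 258) [ 0.678 -0.123  0.003]
plate (467, 360) [ 0.477 -0.138  0.003]
plate (325, 373) [0.457 0.138 0.003]
hub (567, 370) [ 0.455 -0.302  0.12 ]
hub (575, 342) [ 0.505 -0.318  0.12 ]
hub (566, 395) [ 0.411 -0.299  0.12 ]
cons (525, 312) [ 0.563 -0.238  0.085]
cons (618, 328) [ 0.531 -0.408  0.085]
cons (600, 420) [ 0.364 -0.367  0.085]
cons (512, 405) [ 0.394 -0.208  0.085]
pumps (236, 235) [0.692 0.27  0.2  ]
pumps (561, 233) [ 0.687 -0.282  0.2  ]
ps (428, 197) [ 0.768 -0.061  0.14 ]
(array([ 0.449, -0.308,  0.104]), np.float64(0.012781619230973167))
```

```bash
python3 - <<'E'
import cv2
a=cv2.imread('pics/top0.png')[185:285,315:405];b=cv2.imread('pics/side0.png')[120:200,280:370]
a=cv2.resize(a,(450,500),interpolation=3);b=cv2.resize(b,(340,302),interpolation=3);b=cv2.copyMakeBorder(b,0,198,0,0,0)
cv2.imwrite('pics/c1.png',cv2.hconcat([a,b]))
E
```

```text
(no output)
```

View pics/c1.png

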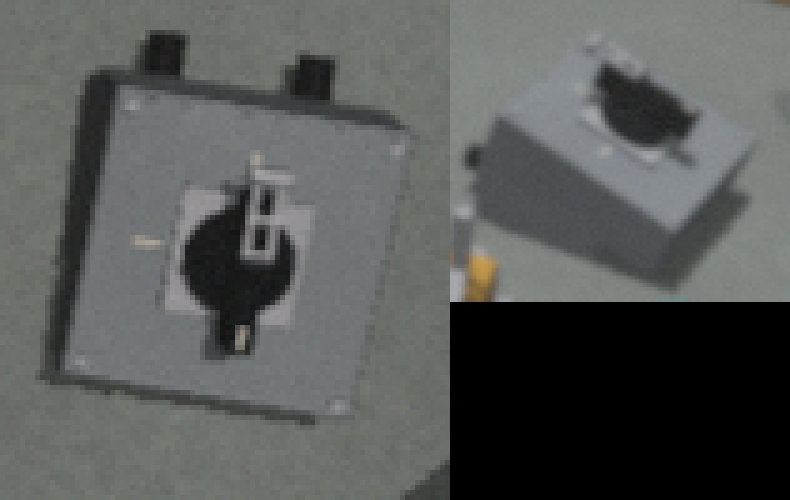

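Three coils are fitted. The console yaw is about -0.176, and the handle's lip end points uphill (on). I'll move the wrist over the console for a closer look.

step_arm:
  increments: [0.19,0.3,-0.03,0.51,0.03,0.19,0.3,-0.03,0.51,0.03,0.19,0.3,-0.03,0.51,0.03,0.19,0.3,-0.03,0.51,0.03,0.19,0.3,-0.03,0.51,0.03,0.19,0.3,-0.03,0.51,0.03,0.19,0.3,-0.03,0.51,0.03,0.19,0.3,-0.03,0.51,0.03]

```text
time_s: 0.82
eef_pos: [0.4059, -0.337, 0.2456]
tool_rot: [[0.173, 0.985, -0.0], [0.985, -0.173, 0.0], [0.0, -0.0, -1.0]]
ft_force: [0.4, -1.0, 0.0]
grip_width: 0.0301
```

step_arm:
  increments: [0,0,0,0,0.03,0,0,0,0,0.03,0,0,0,0,0.03]

```text
time_s: 1.07
eef_pos: [0.4051, -0.3386, 0.2452]
tool_rot: [[0.173, 0.985, -0.001], [0.985, -0.173, 0.0], [0.0, -0.001, -1.0]]
ft_force: [-0.5, 1.0, 0.5]
grip_width: 0.0301
```

```bash
python3 - <<'E'
from h import *
np.set_printoptions(precision=4,suppress=True)
i=r.camera_info('wrist');im=save('wrist','w1');print(i['origin'],pix(i,(.45,-.305,.1)))
cv2.imwrite('pics/w1b.png',cv2.resize(im[:,:,::-1],(800,600),interpolation=3))
E
```

```text
[ 0.3309 -0.3253  0.4011] (np.float64(290.55784991454084), np.float64(210.44814115034728))
```

View pics/w1b.png

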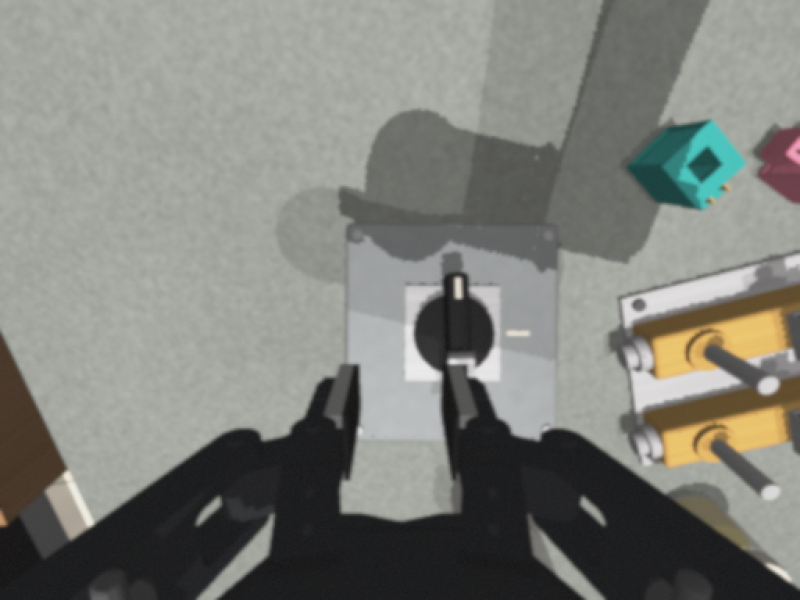

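The wrist view (scaled) shows the hub centre at (454,332), the downhill bar end at (456,273), the square plate centre at (452,333), and the face's lower edge corners at (348,225) and (557,225).

```bash
python3 - <<'E'
from h import *
np.set_printoptions(precision=4,suppress=True)
i=r.camera_info('wrist');k=1.5625
a=onz(i,348/k,225/k,.06);b=onz(i,557/k,225/k,.06);d=b-a;print(d,np.arctan2(-d[0],d[1]))
psi=-.176;X=np.array([np.cos(psi),np.sin(psi),0]);Y=np.array([-np.sin(psi),np.cos(psi),0]);n=np.array([0,0,np.cos(.3)])-np.sin(.3)*X
p=onz(i,454/k,332/k,.085+.016*n[2]);C=p-.016*n;C2=onz(i,452/k,333/k,.085);print(C,C2)
C=(C+C2)/2;C[2]=.085;u=np.cross(Y,n);G=C+.04*n;print('u',u,'n',n,'grip',G)
for h in (1.57,): print('barend pix pred',np.array(pix(i,C+.044*n-.045*u))*k)
for phi in np.radians([90,60,30,0]):
    y=np.cos(phi)*Y+np.sin(phi)*u; e=C+.040*n-.036*y; print(np.degrees(phi),e,totool(e))
E
```

```text
[0.0289 0.1631 0.    ] -0.17525945484914365
[ 0.4566 -0.3068  0.085 ] [ 0.4587 -0.3067  0.085 ]
u [ 0.9406 -0.1673  0.2955] n [-0.291   0.0517  0.9553] grip [ 0.446  -0.3047  0.1232]
barend pix pred [459.5232 270.9162]
90.0 [ 0.4122 -0.2987  0.1126] [0.0412 0.0005 0.1326]
59.99999999999999 [ 0.4135 -0.3172  0.114 ] [0.0232 0.0051 0.1312]
29.999999999999996 [ 0.4236 -0.3324  0.1179] [0.01   0.0176 0.1272]
0.0 [ 0.4397 -0.3401  0.1232] [0.0052 0.0348 0.1219]
```

step_arm:
  increments: [0.041,0,0,0,0.03,0.041,0,0.04,0,0.03,0.041,0,0.075,0,0.03,0.041,0,0.1,0,0.03,0.041,0,0.115,0,0.03,0.041,0,0.13,0,0.03,0.041,0,0.13,0,0.03]

```text
time_s: 1.7
eef_pos: [0.4091, -0.2988, 0.1122]
tool_rot: [[0.177, 0.984, -0.007], [0.984, -0.177, 0.003], [0.002, -0.007, -1.0]]
ft_force: [-0.3, -0.1, -0.1]
grip_width: 0.0298
```

step_arm:
  increments: [-0.004,0.001,0,-0.122,0.03,-0.009,0.002,0,-0.244,0.03,-0.013,0.003,-0.001,-0.367,0.03,-0.017,0.004,-0.001,-0.489,0.03,-0.021,0.007,-0.002,-0.611,0.03,-0.024,0.009,-0.003,-0.733,0.03,-0.027,0.012,-0.004,-0.855,0.03,-0.03,0.016,-0.005,-0.977,0.03]

```text
time_s: 2.37
eef_pos: [0.4224, -0.3323, 0.1215]
tool_rot: [[-0.722, 0.692, 0.001], [0.692, 0.722, -0.001], [-0.001, 0.0, -1.0]]
ft_force: [-1.1, -0.1, -0.3]
grip_width: 0.0301
```

step_arm:
  increments: [-0.004,0,-0.001,-0.122,0.03,-0.008,0.001,-0.003,-0.244,0.03,-0.012,0.002,-0.004,-0.36,0.03,-0.0155,0.0035,-0.005,-0.47,0.03,-0.0185,0.0055,-0.006,-0.55,0.03,-0.0216,0.0074,-0.007,-0.593,0.03,-0.024,0.0095,-0.008,-0.593,0.03,-0.024,0.0095,-0.008,-0.593,0.03]

```text
time_s: 3.03
eef_pos: [0.4471, -0.3418, 0.1294]
tool_rot: [[-0.984, 0.177, 0.001], [0.177, 0.984, -0.001], [-0.002, -0.001, -1.0]]
ft_force: [-0.5, -0.0, 0.0]
grip_width: 0.03
```

```bash
python3 - <<'E'
from h import *
im=save('wrist','w2')
a=save('top','t2')[185:285,315:405]
a=cv2.resize(a,(432,480),interpolation=3)
w=cv2.resize(im[100:384,150:400],(360,409))
w=cv2.copyMakeBorder(w,0,71,0,0,0)
cv2.imwrite('pics/w2b.png',cv2.hconcat([w,a])[:,:,::-1])
E
```

```text
(no output)
```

View pics/w2b.png

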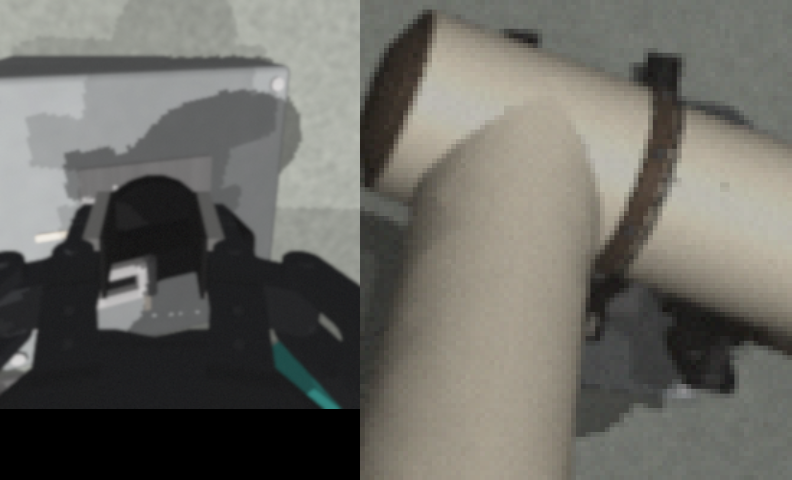

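The wrist view shows the handle turned, with its bar between the fingers and the hasp on the far side of the hub. I'll press it gently to the end stop.

step_arm:
  increments: [-0.003,0,0,0,0.03,-0.005,0,0,0,0.03,-0.007,0,0,0,0.03,-0.007,0,0,0,0.03]

```text
time_s: 3.47
eef_pos: [0.4541, -0.342, 0.1285]
tool_rot: [[-0.985, 0.174, 0.0], [0.174, 0.985, -0.0], [-0.0, -0.0, -1.0]]
ft_force: [-0.1, -0.8, 0.3]
grip_width: 0.0301
```

step_arm:
  increments: [-0.002,0,0,0,0.03,-0.004,0,0,0,0.03,-0.004,0,0,0,0.03]

```text
time_s: 3.72
eef_pos: [0.458, -0.3426, 0.1285]
tool_rot: [[-0.985, 0.174, 0.0], [0.174, 0.985, -0.0], [-0.0, -0.0, -1.0]]
ft_force: [0.1, 0.1, -0.1]
grip_width: 0.03
```

```bash
python3 - <<'E'
from h import *
im=save('wrist','w3');print(r.get_obs()['ft_force'])
cv2.imwrite('pics/w3b.png',cv2.resize(im[130:384,130:430],(800,677))[:600,:,::-1])
E
```

```text
[-0.00221028  0.96126812 -0.10340766]
```

View pics/w3b.png

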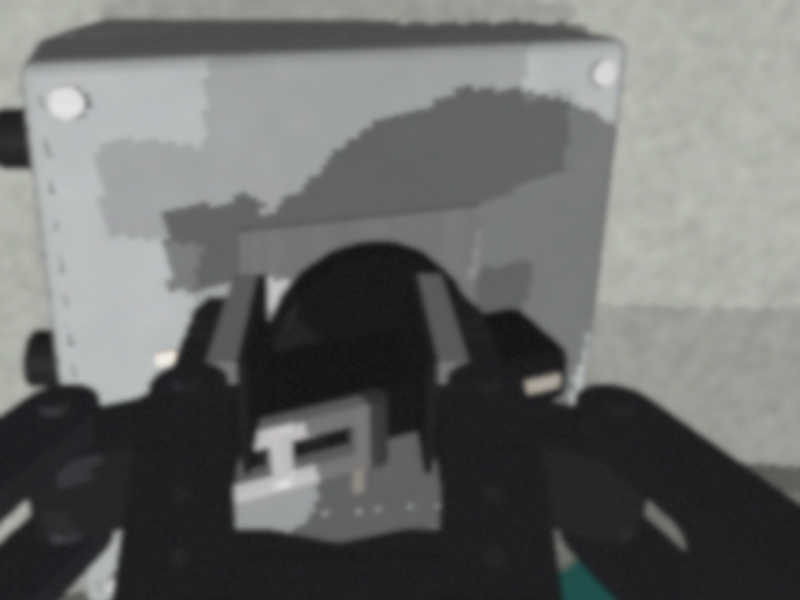

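The bar end is still downhill, outside the right finger, so the fingers slid over the bar and the handle has barely turned. I'll back up and look again.

step_arm:
  increments: [0.03,-0.04,-0.04,0,0.026,0.05,-0.08,-0.08,0,0.026,0.05,-0.08,-0.12,0,0.026,0.05,-0.08,-0.12,0.1,0.026,0.05,-0.08,-0.12,0.2,0.026,0.05,-0.08,-0.12,0.2,0.026,0.05,-0.08,-0.12,0.2,0.026]

```text
time_s: 4.35
eef_pos: [0.3939, -0.4122, 0.248]
tool_rot: [[-0.931, 0.364, -0.0], [0.364, 0.931, 0.001], [0.001, 0.001, -1.0]]
ft_force: [-0.4, 0.3, -1.3]
grip_width: 0.0262
```

```bash
python3 - <<'E'
from h import *
im=save('wrist','w4')
cv2.imwrite('pics/w4b.png',cv2.resize(im[80:380,80:480],(800,600))[:,:,::-1])
E
```

```text
(no output)
```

View pics/w4b.png

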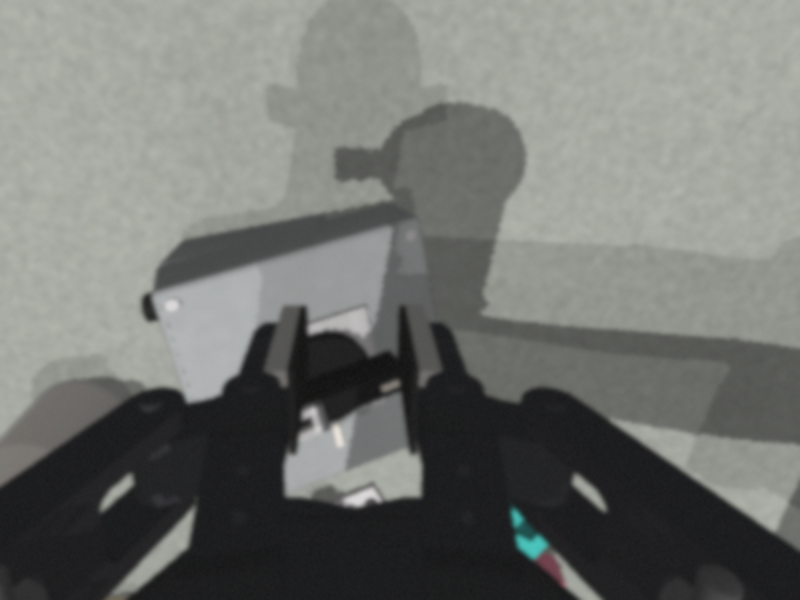

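```bash
python3 - <<'E'
from h import *
np.set_printoptions(precision=4,suppress=True)
i=r.camera_info('wrist');s=r.get_obs();R=s['tool_rot'];p=s['eef_pos']
for z in (.019,.009,0,-.01,-.02):
  print(z,[np.round((np.array(pix(i,p+R@np.array([x,y,z])))-80)*2).tolist() for x in (-.013,.013) for y in (-.011,.011)])
psi=-.1755;X=np.array([np.cos(psi),np.sin(psi),0]);Y=np.array([-np.sin(psi),np.cos(psi),0]);n=np.array([0,0,np.cos(.3)])-np.sin(.3)*X
u=np.cross(Y,n);C=np.array([.4577,-.3068,.085])
for nm,q in [('hub',C+.016*n),('end',C+.044*n-.045*u),('hinge',C+.047*n+.012*u),('lip',C+.047*n+.06*u),('face corner',C-.085*u+.085*Y),('fc2',C-.085*u-.085*Y)]:
  print(nm,(np.array(pix(i,q))-80)*2)
E
```

```text
0.019 [[316.0, 257.0], [317.0, 316.0], [392.0, 257.0], [391.0, 316.0]]
0.009 [[314.0, 268.0], [316.0, 329.0], [395.0, 268.0], [393.0, 329.0]]
0 [[312.0, 279.0], [314.0, 342.0], [397.0, 279.0], [395.0, 342.0]]
-0.01 [[310.0, 292.0], [312.0, 359.0], [399.0, 292.0], [398.0, 359.0]]
-0.02 [[307.0, 307.0], [309.0, 377.0], [402.0, 307.0], [400.0, 377.0]]
hub [326.9267 380.3916]
end [408.4383 378.3631]
hinge [320.6453 413.3926]
lip [239.1654 443.0134]
face corner [453.4362 429.4832]
fc2 [416.6043 214.3988]
```

```bash
python3 - <<'E'
from h import *
s=r.get_obs();i=r.camera_info('side');im=save('side','s5');p=s['eef_pos'];R=s['tool_rot']
u,v=pix(i,p);print(u,v,[pix(i,p+R[:,2]*z) for z in (.019,-.054)])
u0,v0=int(u)-60,max(int(v)-60,0);c=cv2.resize(im[v0:v0+90,u0:u0+120],(800,600),interpolation=3)
k=800/120
for z,col in ((.019,(255,0,0)),(0,(0,255,0)),(-.02,(0,0,255)),(-.054,(255,255,0))):
  a,b=pix(i,p+R[:,2]*z);cv2.circle(c,(int((a-u0)*k),int((b-v0)*k)),5,col,-1)
cv2.imwrite('pics/s5b.png',c[:,:,::-1])
E
```

```text
363.1496458980895 96.75803585213085 [(np.float64(362.1257411295039), np.float64(102.40256433021332)), (np.float64(366.15057856513556), np.float64(80.21465172144762))]
```

View pics/s5b.png

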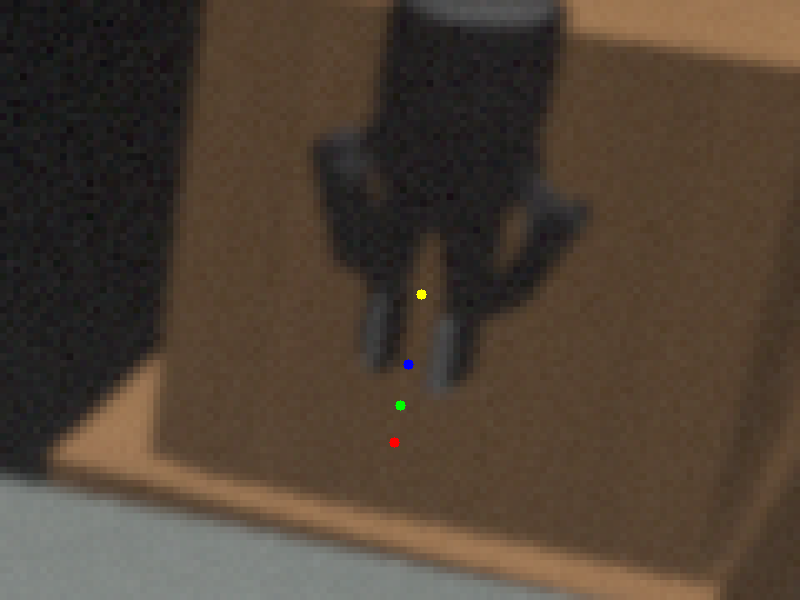

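The side view puts the real fingertips about 20 mm behind the reported TCP (dots: red = +19 mm, green = TCP, blue = -20 mm). The wrist view agrees. The pads therefore sit about 38 mm higher than reported, which is why they passed over the bar. I'll correct for that and retry.

step_arm:
  increments: [0.026,0.112,0,0.12,0.026,0.026,0.112,0,0.24,0.026,0.026,0.112,0,0.36,0.026,0.026,0.112,0,0.48,0.026,0.026,0.112,0,0.6,0.026,0.026,0.112,0,0.72,0.026,0.026,0.112,0,0.84,0.026,0.026,0.112,0,0.96,0.026]

```text
time_s: 5.12
eef_pos: [0.4111, -0.298, 0.2472]
tool_rot: [[-0.231, 0.973, -0.003], [0.973, 0.231, 0.001], [0.002, -0.002, -1.0]]
ft_force: [-0.1, 0.4, -0.4]
grip_width: 0.0264
```

step_arm:
  increments: [0,0,0.03,0.12,0.026,0,0,0.06,0.24,0.026,0,0,0.08,0.36,0.026,0,0,0.1,0.412,0.026,0,0,0.1,0.412,0.026,0,0,0.1,0.412,0.026]

```text
time_s: 5.62
eef_pos: [0.4106, -0.2983, 0.1472]
tool_rot: [[0.172, 0.985, -0.004], [0.985, -0.172, 0.001], [0.0, -0.004, -1.0]]
ft_force: [0.5, -0.6, 1.3]
grip_width: 0.0259
```

step_arm:
  increments: [0,0,0.02,0,0.026,0,0,0.04,0,0.026,0,0,0.05,0,0.026,0,0,0.06,0,0.026,0,0,0.06,0,0.026]

```text
time_s: 6.03
eef_pos: [0.4108, -0.2986, 0.0875]
tool_rot: [[0.174, 0.985, -0.002], [0.985, -0.174, 0.001], [0.0, -0.002, -1.0]]
ft_force: [-0.2, 0.3, -0.1]
grip_width: 0.026
```

step_arm:
  increments: [0,0,0.005,0,0.026,0,0,0.01,0,0.026,0,0,0.015,0,0.026,0,0,0.018,0,0.026,0,0,0.018,0,0.026]

```text
time_s: 6.45
eef_pos: [0.4109, -0.2988, 0.07]
tool_rot: [[0.175, 0.985, -0.001], [0.985, -0.175, 0.0], [0.0, -0.001, -1.0]]
ft_force: [0.8, -0.3, 0.7]
grip_width: 0.0259
```

step_arm:
  increments: [-0.005,0,0,-0.122,0.026,-0.01,0.001,0,-0.244,0.026,-0.014,0.0025,-0.001,-0.367,0.026,-0.019,0.0045,-0.0014,-0.489,0.026]

```text
time_s: 6.78
eef_pos: [0.4118, -0.3169, 0.0713]
tool_rot: [[-0.313, 0.95, -0.001], [0.95, 0.313, 0.003], [0.003, -0.0, -1.0]]
ft_force: [1.3, 7.1, -1.7]
grip_width: 0.0262
```

step_arm:
  increments: [-0.005,0,-0.001,-0.122,0.026,-0.0095,0.001,-0.002,-0.244,0.026,-0.014,0.0025,-0.003,-0.367,0.026,-0.0185,0.0045,-0.004,-0.489,0.026,-0.023,0.007,-0.005,-0.611,0.026,-0.027,0.01,-0.0065,-0.733,0.026,-0.03,0.013,-0.008,-0.855,0.026,-0.033,0.017,-0.009,-0.977,0.026]

```text
time_s: 7.45
eef_pos: [0.4354, -0.3431, 0.0796]
tool_rot: [[-0.962, 0.273, -0.007], [0.273, 0.962, 0.004], [0.008, 0.002, -1.0]]
ft_force: [-3.9, 1.0, -1.5]
grip_width: 0.026
```

step_arm:
  increments: [-0.004,0.0005,-0.001,-0.1,0.026,-0.007,0.001,-0.002,-0.1,0.026,-0.01,0.001,-0.002,-0.1,0.026,-0.011,0.001,-0.002,-0.1,0.026]

```text
time_s: 7.78
eef_pos: [0.4429, -0.3454, 0.0816]
tool_rot: [[-0.983, 0.181, -0.015], [0.181, 0.983, 0.005], [0.015, 0.002, -1.0]]
ft_force: [-13.4, 1.0, 5.1]
grip_width: 0.0262
```

step_arm:
  increments: [-0.002,0,0,0,0.026,-0.003,0,0,0,0.026,-0.003,0,0,0,0.026,-0.003,0,0,0,0.026]

```text
time_s: 8.12
eef_pos: [0.4429, -0.3454, 0.0815]
tool_rot: [[-0.983, 0.182, -0.02], [0.182, 0.983, 0.007], [0.021, 0.003, -1.0]]
ft_force: [-16.8, -0.1, 7.5]
grip_width: 0.0259
```

step_arm:
  increments: [0,0,0,0,0.05,0.003,0,0,0,0.05,0.003,0,-0.03,0,0.05,0.003,0,-0.06,0,0.05,0.003,0,-0.1,0,0.05,0,0.03,-0.12,0,0.05,0,0.06,-0.12,0,0.05,0,0.06,-0.12,0,0.05]

```text
time_s: 8.78
eef_pos: [0.4655, -0.2855, 0.2056]
tool_rot: [[-0.984, 0.177, 0.007], [0.177, 0.984, -0.001], [-0.007, 0.0, -1.0]]
ft_force: [-1.0, 0.2, -0.3]
grip_width: 0.0503
```

```bash
python3 - <<'E'
from h import *
np.set_printoptions(precision=4,suppress=True)
s=r.get_obs();print(s['eef_pos'],s['tool_rot'][:,0])
i=r.camera_info('wrist');im=save('wrist','w6')
psi=-.1755;X=np.array([np.cos(psi),np.sin(psi),0]);Y=np.array([-np.sin(psi),np.cos(psi),0]);n=np.array([0,0,np.cos(.3)])-np.sin(.3)*X
u=np.cross(Y,n);C=np.array([.4577,-.3068,.085])
for nm,q in [('hub',C+.016*n),('end',C+.044*n-.045*Y),('hinge',C+.047*n+.012*Y),('lip',C+.047*n+.06*Y)]:
  print(nm,q,(np.array(pix(i,q))-[80,84])*2)
cv2.imwrite('pics/w6b.png',cv2.resize(im[84:384,80:480],(800,600))[:,:,::-1])
E
```

```text
[ 0.4655 -0.2855  0.2056] [-0.9842  0.1771 -0.0068]
hub [ 0.453  -0.306   0.1003] [372.9273 165.5647]
end [ 0.437  -0.3488  0.127 ] [395.7294  71.6951]
hinge [ 0.4461 -0.2926  0.1299] [395.478  205.9387]
lip [ 0.4545 -0.2453  0.1299] [393.3336 304.8749]
```

View pics/w6b.png

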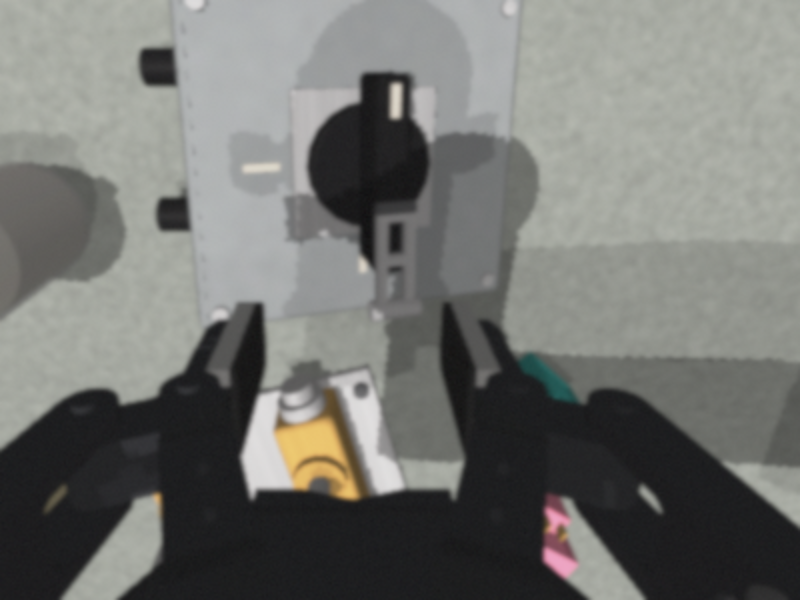

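The handle is off: bar, hinge and lip at (396,100), (395,205) and (397,310) match the projected off line to about 0.02 rad. Next I'll pinch the lip.

step_arm:
  increments: [0.02,0.04,0,0,0.045,0.02,0.04,0.03,0,0.045,0.02,0.04,0.06,0,0.045,0.02,0.04,0.085,0,0.045,0.02,0.04,0.095,0,0.045,0.02,0.04,0.106,0,0.045,0.02,0.04,0.106,0,0.045,0.02,0.04,0.106,0,0.045]

```text
time_s: 9.5
eef_pos: [0.4512, -0.2458, 0.097]
tool_rot: [[-0.984, 0.18, -0.0], [0.18, 0.984, -0.0], [0.0, -0.0, -1.0]]
ft_force: [-0.8, -0.1, -0.4]
grip_width: 0.0452
```

step_arm:
  increments: [0,0,0,0,0.015,0,0,0,0,0.015,0,0,0,0,0.015,0,0,0,0,0.015,0,0,0,0,0.015,0,0,0,0,0.015]

```text
time_s: 10.0
eef_pos: [0.4536, -0.246, 0.0986]
tool_rot: [[-0.984, 0.179, 0.006], [0.179, 0.984, -0.002], [-0.007, -0.001, -1.0]]
ft_force: [5.5, -1.1, 3.0]
grip_width: 0.0211
```

step_arm:
  increments: [0.003,-0.001,-0.009,0,0.015,0.0055,-0.004,-0.018,0,0.015,0.008,-0.0085,-0.026,0,0.015,0.01,-0.0145,-0.033,0,0.015,0.012,-0.022,-0.0385,0,0.015,0.013,-0.0305,-0.0425,0,0.015,0.014,-0.04,-0.045,0,0.015,0.014,-0.046,-0.046,0,0.015]

```text
time_s: 10.67
eef_pos: [0.4347, -0.2852, 0.1435]
tool_rot: [[-0.984, 0.179, 0.015], [0.179, 0.984, 0.004], [-0.014, 0.006, -1.0]]
ft_force: [13.9, 18.2, -7.5]
grip_width: 0.0209
```

step_arm:
  increments: [0,-0.002,0,0,0.015,0,-0.002,0,0,0.015,0,-0.002,0,0,0.015]

```text
time_s: 10.92
eef_pos: [0.4347, -0.2854, 0.1433]
tool_rot: [[-0.984, 0.179, 0.015], [0.179, 0.984, 0.006], [-0.014, 0.008, -1.0]]
ft_force: [13.6, 21.7, -0.5]
grip_width: 0.0211
```

step_arm:
  increments: [0,0,0,0,0.05,0,0,0,0,0.05,0,0,0,0,0.05,0,0,-0.03,0,0.05,0,0,-0.07,0,0.05,0,-0.02,-0.1,0,0.05,0,-0.04,-0.1,0,0.05,0,-0.04,-0.1,0,0.05]

```text
time_s: 11.58
eef_pos: [0.4204, -0.3317, 0.2446]
tool_rot: [[-0.983, 0.183, 0.002], [0.183, 0.983, -0.001], [-0.002, -0.001, -1.0]]
ft_force: [-0.4, -0.3, -0.5]
grip_width: 0.0498
```

```bash
python3 - <<'E'
from h import *
np.set_printoptions(precision=4,suppress=True)
s=r.get_obs();print(s['eef_pos'],s['tool_rot'][:,0])
i=r.camera_info('wrist');im=save('wrist','w7')
psi=-.1755;X=np.array([np.cos(psi),np.sin(psi),0]);Y=np.array([-np.sin(psi),np.cos(psi),0]);n=np.array([0,0,np.cos(.3)])-np.sin(.3)*X
C=np.array([.4577,-.3068,.085]);P=C+.047*n+.012*Y
for th in (0,1,1.3,1.6): print(th,P+.048*(np.cos(th)*Y+np.sin(th)*n),(np.array(pix(i,P+.048*(np.cos(th)*Y+np.sin(th)*n)))-[80,84])*2)
print('pin',(np.array(pix(i,P))-[80,84])*2)
cv2.imwrite('pics/w7b.png',cv2.resize(im[84:384,80:480],(800,600))[:,:,::-1])
E
```

```text
[ 0.4204 -0.3317  0.2446] [-0.9831  0.1831 -0.0022]
0 [ 0.4545 -0.2453  0.1299] [322.7302 360.5264]
1 [ 0.4389 -0.2649  0.1685] [341.9349 363.4998]
1.3 [ 0.4349 -0.2775  0.1741] [344.9891 345.481 ]
1.6 [ 0.4319 -0.2915  0.1757] [345.6525 319.7198]
pin [320.502  282.1999]
```

View pics/w7b.png

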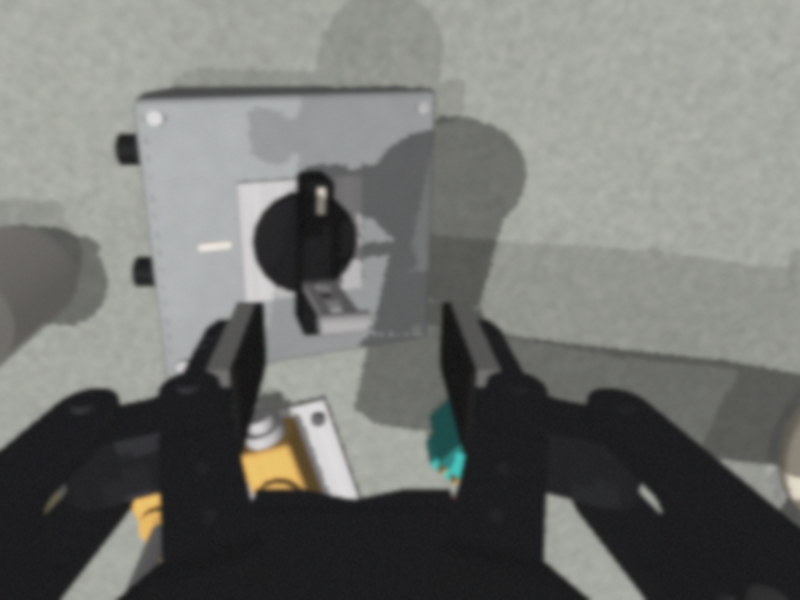

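The lip is at (343,318), matching the projected 1.6 rad position at (346,320), and the bar is still off. Now the coils.

step_arm:
  increments: [-0.017,0.04,-0.04,0.12,0.085,-0.17,0.4,-0.04,0.24,0.085,-0.17,0.4,-0.04,0.36,0.085,-0.17,0.4,-0.04,0.48,0.085,-0.17,0.4,-0.04,0.6,0.085,-0.17,0.4,-0.04,0.72,0.085,-0.17,0.4,-0.04,0.84,0.085,-0.17,0.4,-0.04,0.96,0.085]

```text
time_s: 12.3
eef_pos: [0.5901, -0.0702, 0.2777]
tool_rot: [[-0.421, 0.907, -0.005], [0.907, 0.421, -0.0], [0.002, -0.004, -1.0]]
ft_force: [1.1, -1.0, 1.0]
grip_width: 0.085
```

step_arm:
  increments: [0.061,0.106,0,0.12,0.085,0.061,0.106,0,0.24,0.085,0.061,0.106,0,0.34,0.085,0.061,0.106,0,0.34,0.085,0.061,0.106,0,0.34,0.085]

```text
time_s: 12.72
eef_pos: [0.6602, 0.0305, 0.2759]
tool_rot: [[-0.104, 0.995, -0.006], [0.995, 0.104, -0.001], [-0.001, -0.006, -1.0]]
ft_force: [0.1, -1.2, 0.5]
grip_width: 0.0852
```

```bash
python3 - <<'E'
from h import *
np.set_printoptions(precision=4,suppress=True)
s=r.get_obs();print(s['eef_pos'],s['tool_rot'][:,0],s['q'])
i=r.camera_info('wrist');im=save('wrist','w8')
for p in [(.609,.104,.111),(.614,.015,.111),(.517,.006,.111)]: print(np.array(pix(i,p))*1.5625)
cv2.imwrite('pics/w8b.png',cv2.resize(im,(800,600))[:,:,::-1])
E
```

```text
[0.6602 0.0305 0.2759] [-0.1037  0.9946 -0.0005] [ 0.29    0.4215  0.2078 -0.0007 -1.3635 -1.7567]
[505.9658 217.302 ]
[385.8943 211.4864]
[386.0799  63.7695]
```

View pics/w8b.png

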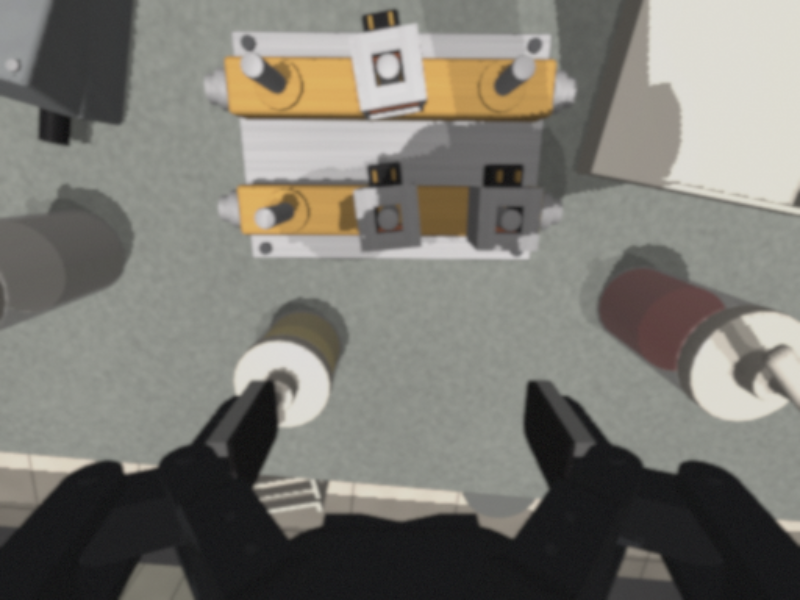

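The wrist view shows three coils: D at about (388,71), yawed on its stem; B at (388,217), nearly square; A at (508,218), square. All contact blocks point toward the robot.

```bash
python3 - <<'E'
from h import *
np.set_printoptions(precision=4,suppress=True)
i=r.camera_info('wrist');k=1.5625
for nm,ps in dict(D=[(352,38),(412,25),(425,108),(362,118)],B=[(355,190),(416,184),(421,245),(358,250)],A=[(475,187),(543,187),(540,248),(470,248)]).items():
  w=np.array([onz(i,u/k,v/k,.111)[:2] for u,v in ps]);d=(w[1]-w[0]+w[2]-w[3])/2;e=(w[3]-w[0]+w[2]-w[1])/2
  print(nm,w.mean(0),'y-axis ang',np.degrees(np.arctan2(d[1],d[0])),'x-axis+90',np.degrees(np.arctan2(e[1],e[0]))+90,np.linalg.norm(d),np.linalg.norm(e))
for u,v in [(388,66),(388,217),(511,219),(265,218),(253,66),(522,68)]: print(onz(i,u/k,v/k,.117))
t=r.camera_info('top')
im=cv2.cvtColor(save('top','t8'),4)
g=cv2.cvtColor(im,cv2.COLOR_BGR2HSV);m=((g[...,1]<40)&(g[...,2]>165)).astype(np.uint8);m[:, :100]=0;m[:,200:]=0;m[:190]=0;m[290:]=0
c=max(cv2.findContours(m,0,1)[0],key=cv2.contourArea);bx=cv2.boxPoints(cv2.minAreaRect(c));print(bx)
w=np.array([onz(t,u,v,.036)[:2] for u,v in bx]);print(w,w.mean(0))
E
```

```text
D [0.5223 0.0065] y-axis ang 105.29984977603455 x-axis+90 104.34001246797108 0.042352760682701024 0.050079600103300224
B [0.6184 0.0153] y-axis ang 100.8403782771488 x-axis+90 99.21179071984726 0.04638057456785451 0.04442546659328814
A [0.6095 0.1038] y-axis ang 95.86779320216931 x-axis+90 96.26574676610265 0.0513632429313904 0.044721926293957194
[0.5191 0.0065 0.117 ]
[0.6172 0.0157 0.117 ]
[0.6094 0.1053 0.117 ]
[ 0.6271 -0.0736  0.117 ]
[ 0.5282 -0.0825  0.117 ]
[0.5112 0.095  0.117 ]
[[146.0673 190.3911]
 [181.6343 183.1931]
 [201.826  282.9638]
 [166.259  290.1619]]
[[0.6031 0.3195]
 [0.6231 0.2132]
 [0.328  0.1543]
 [0.3089 0.2583]] [0.4658 0.2363]
```

step_arm:
  increments: [-0.009,-0.142,0,-0.1,0.085,-0.009,-0.142,0,-0.149,0.085,-0.009,-0.142,0,-0.149,0.085,-0.009,-0.142,0.03,-0.149,0.085,-0.009,-0.142,0.07,-0.149,0.085,-0.009,-0.142,0.1,-0.149,0.085,-0.009,-0.142,0.12,-0.149,0.085,-0.009,-0.142,0.12,-0.149,0.085]

```text
time_s: 13.48
eef_pos: [0.5159, 0.003, 0.1552]
tool_rot: [[-0.245, 0.969, -0.01], [0.97, 0.245, -0.002], [0.001, -0.01, -1.0]]
ft_force: [-0.0, -0.1, 0.3]
grip_width: 0.0849
```

step_arm:
  increments: [0,0,0.03,0,0.085,0,0,0.06,0,0.085,0,0,0.085,0,0.085,0,0,0.1,0,0.085,0,0,0.106,0,0.085,0,0,0.106,0,0.085]

```text
time_s: 13.98
eef_pos: [0.5202, 0.0044, 0.0532]
tool_rot: [[-0.247, 0.969, -0.001], [0.969, 0.247, -0.001], [-0.0, -0.001, -1.0]]
ft_force: [0.1, 0.3, 0.8]
grip_width: 0.0849
```

step_arm:
  increments: [0.002,0,0.003,0,0.04,0.002,0,0.003,0,0.03,0.002,0,0.003,0,0.03,0.002,0,0.003,0,0.03,0.002,0,0.003,0,0.03,0.002,0,0.003,0,0.03,0.002,0,0.003,0,0.03,0.002,0,0.003,0,0.03]

```text
time_s: 14.65
eef_pos: [0.5211, 0.0074, 0.0516]
tool_rot: [[-0.248, 0.969, 0.003], [0.969, 0.248, 0.0], [-0.0, 0.003, -1.0]]
ft_force: [-0.8, 0.6, 6.2]
grip_width: 0.0457
```

step_arm:
  increments: [0,0,-0.02,0,0.03,0,0,-0.04,0,0.03,0,0,-0.06,0,0.03,0,0,-0.08,0,0.03,0,0,-0.1,0,0.03,0,0,-0.1,0,0.03,0,0,-0.1,0,0.03]

```text
time_s: 15.23
eef_pos: [0.5198, 0.0072, 0.1502]
tool_rot: [[-0.247, 0.969, 0.001], [0.969, 0.247, 0.001], [0.001, 0.001, -1.0]]
ft_force: [-1.4, -0.3, -4.2]
grip_width: 0.0452
```

```bash
python3 - <<'E'
from h import *
im=save('top','t9')[170:310,80:270]
cv2.imwrite('pics/t9b.png',cv2.resize(im,(760,560),interpolation=3)[:,:,::-1])
E
```

```text
(no output)
```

View pics/t9b.png

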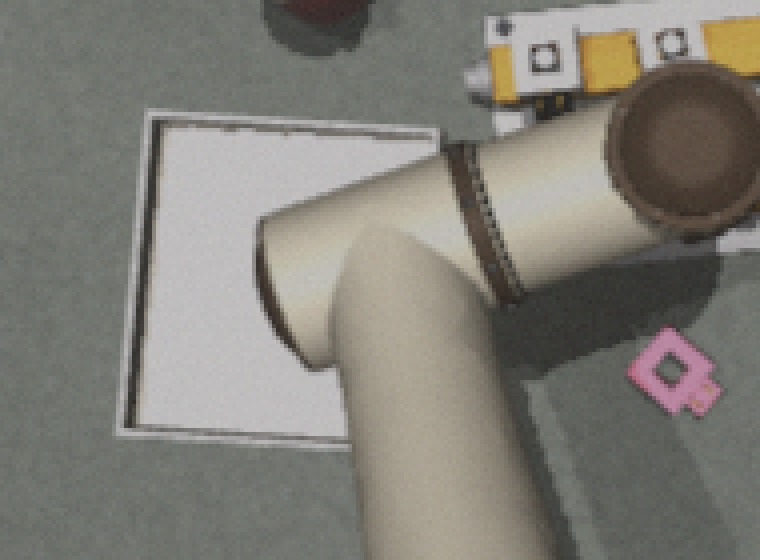

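step_arm:
  increments: [0.03,-0.006,0,0.04,0.03,0.065,-0.014,0,0.08,0.03,0.1,-0.021,0,0.12,0.03,0.135,-0.028,0,0.16,0.03,0.17,-0.036,0,0.2,0.03,0.205,-0.043,0,0.24,0.03,0.24,-0.05,0,0.28,0.03,0.277,-0.0584,0,0.32,0.03]

```text
time_s: 15.95
eef_pos: [0.3929, 0.2612, 0.1482]
tool_rot: [[0.073, 0.997, -0.003], [0.997, -0.073, -0.003], [-0.003, -0.003, -1.0]]
ft_force: [0.7, 0.2, -2.8]
grip_width: 0.0456
```

step_arm:
  increments: [0,0,0,0,0.03,0,0,0.03,0,0.03,0,0,0.06,0,0.03,0,0,0.09,0,0.03,0,0,0.12,0,0.03,0,0,0.135,0,0.03,0,0,0.14,0,0.03,0,0,0.14,0,0.03]

```text
time_s: 16.62
eef_pos: [0.3936, 0.2593, 0.0079]
tool_rot: [[0.07, 0.998, -0.004], [0.998, -0.07, -0.005], [-0.005, -0.003, -1.0]]
ft_force: [0.4, -0.6, -3.8]
grip_width: 0.0457
```

step_arm:
  increments: [0,0,0.003,0,0.03,0,0,0.006,0,0.03,0,0,0.007,0,0.03,0,0,0.007,0,0.03]

```text
time_s: 16.95
eef_pos: [0.3951, 0.2613, 0.0038]
tool_rot: [[0.07, 0.998, 0.001], [0.998, -0.07, 0.001], [0.001, 0.001, -1.0]]
ft_force: [-0.6, -0.6, -3.9]
grip_width: 0.0451
```

step_arm:
  increments: [0,0,0.002,0,0.03,0,0,0.002,0,0.03,0,0,0.002,0,0.03]

```text
time_s: 17.2
eef_pos: [0.3953, 0.2615, 0.0017]
tool_rot: [[0.07, 0.998, 0.001], [0.998, -0.07, 0.001], [0.001, 0.001, -1.0]]
ft_force: [-0.5, 0.1, -1.0]
grip_width: 0.0455
```

step_arm:
  increments: [0,0,0.001,0,0.062,0,0,0.001,0,0.062,0,0,0.001,0,0.062,0,0,-0.03,0,0.062,0,0,-0.07,0,0.062,0,0,-0.11,0,0.085,0,0,-0.15,0,0.085,0,0,-0.19,0,0.085]

```text
time_s: 17.87
eef_pos: [0.3945, 0.2605, 0.1935]
tool_rot: [[0.07, 0.998, 0.0], [0.998, -0.07, 0.0], [0.0, 0.0, -1.0]]
ft_force: [0.9, 1.2, -0.8]
grip_width: 0.0848
```

step_arm:
  increments: [-0.141,0.225,0,-0.06,0.075,-0.141,0.225,0,-0.12,0.075,-0.141,0.225,0,-0.175,0.075,-0.141,0.225,0,-0.175,0.075,-0.141,0.225,0,-0.175,0.075,-0.141,0.225,0,-0.175,0.075,-0.141,0.225,0,-0.175,0.075,-0.141,0.225,0,-0.175,0.075]

```text
time_s: 18.53
eef_pos: [0.6118, 0.1019, 0.1901]
tool_rot: [[-0.1, 0.995, -0.001], [0.995, 0.1, -0.001], [-0.001, -0.001, -1.0]]
ft_force: [-0.5, 1.1, 0.4]
grip_width: 0.0751
```

```bash
python3 - <<'E'
from h import *
s=r.get_obs();print(s['eef_pos'],s['tool_rot'][:,0])
w=save('wrist','w10');t=save('top','t10')[170:310,80:270]
i=r.camera_info('wrist')
for p in [(.609,.1045,.111),(.618,.0155,.111)]: print(np.array(pix(i,p)))
w=cv2.resize(w,(400,300));t=cv2.resize(t,(400,295))
cv2.imwrite('pics/w10b.png',cv2.vconcat([w,t])[:,:,::-1])
E
```

```text
[0.61176425 0.10194718 0.1900722 ] [-1.00424696e-01  9.94944379e-01 -7.49800768e-04]
[256.60218846 196.26313454]
[157.84566246 196.02606265]
```

View pics/w10b.png

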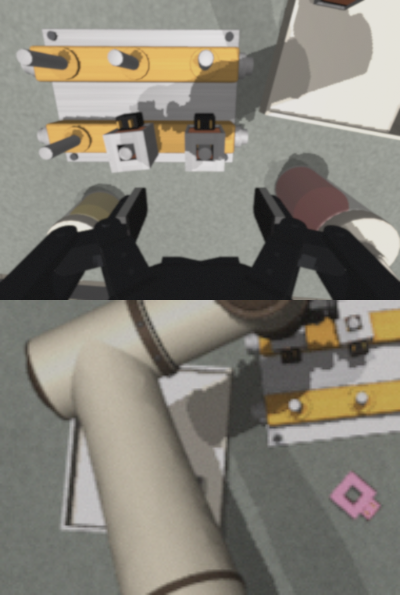

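The crop shows coil A at (205,153), a few mm to +y of my estimate, and coil B at (130,150). Both are still on their stems and the tray is unmoved. Picking A.

step_arm:
  increments: [0.002,0,0,0,0.075,0.002,0,0.03,0,0.075,0.002,0,0.06,0,0.075,0.002,0,0.09,0,0.075,0.002,0,0.11,0,0.075,0.002,0,0.13,0,0.075,0.002,0,0.14,0,0.075,0.002,0,0.14,0,0.075]

```text
time_s: 19.3
eef_pos: [0.6069, 0.1071, 0.0492]
tool_rot: [[-0.106, 0.994, -0.005], [0.994, 0.106, -0.002], [-0.001, -0.005, -1.0]]
ft_force: [0.9, -0.3, 0.7]
grip_width: 0.0755
```

step_arm:
  increments: [0,0,0,0,0.04,0,0,0,0,0.03,0,0,0,0,0.03,0,0,0,0,0.03,0,0,0,0,0.03,0,0,0,0,0.03,0,0,0,0,0.03,0,0,0,0,0.03]

```text
time_s: 19.97
eef_pos: [0.6105, 0.1073, 0.0533]
tool_rot: [[-0.106, 0.994, 0.004], [0.994, 0.106, 0.001], [0.001, 0.004, -1.0]]
ft_force: [-0.7, 1.3, 6.3]
grip_width: 0.0457
```

step_arm:
  increments: [0,0,-0.02,0,0.03,0,0,-0.04,0,0.03,0,0,-0.06,0,0.03,0,0,-0.08,0,0.03,0,0,-0.1,0,0.03,0,0,-0.1,0,0.03,0,0,-0.1,0,0.03]

```text
time_s: 20.55
eef_pos: [0.609, 0.1066, 0.1512]
tool_rot: [[-0.104, 0.995, 0.001], [0.995, 0.104, 0.001], [0.001, 0.001, -1.0]]
ft_force: [-0.1, -0.1, -4.7]
grip_width: 0.0453
```

step_arm:
  increments: [0.027,-0.018,0,0.02,0.03,0.055,-0.036,0,0.04,0.03,0.082,-0.054,0,0.06,0.03,0.11,-0.072,0,0.08,0.03,0.137,-0.09,0,0.1,0.03,0.165,-0.108,0,0.12,0.03,0.192,-0.126,0,0.14,0.03,0.22,-0.144,0,0.176,0.03]

```text
time_s: 21.22
eef_pos: [0.4405, 0.31, 0.1487]
tool_rot: [[0.073, 0.997, -0.004], [0.997, -0.073, -0.003], [-0.003, -0.003, -1.0]]
ft_force: [0.9, 0.3, -3.4]
grip_width: 0.0456
```

step_arm:
  increments: [0.025,-0.05,0,0,0.03,0.047,-0.045,0,0,0.03,0.047,-0.045,0,0,0.03,0.047,-0.045,0,0,0.03]

```text
time_s: 21.55
eef_pos: [0.3997, 0.3607, 0.149]
tool_rot: [[0.069, 0.998, -0.003], [0.998, -0.069, -0.003], [-0.003, -0.003, -1.0]]
ft_force: [-0.3, 0.6, -3.8]
grip_width: 0.0456
```

step_arm:
  increments: [0,0,0.03,0,0.03,0,0,0.06,0,0.03,0,0,0.09,0,0.03,0,0,0.12,0,0.03,0,0,0.135,0,0.03,0,0,0.143,0,0.03,0,0,0.147,0,0.03,0,0,0.147,0,0.03]

```text
time_s: 22.22
eef_pos: [0.4013, 0.3588, 0.004]
tool_rot: [[0.072, 0.997, -0.001], [0.997, -0.072, -0.002], [-0.002, -0.001, -1.0]]
ft_force: [-0.7, 0.6, -3.8]
grip_width: 0.0454
```

step_arm:
  increments: [0,0,0,0,0.03,0,0,0.001,0,0.03,0,0,0.002,0,0.03,0,0,0.002,0,0.03]

```text
time_s: 22.55
eef_pos: [0.4019, 0.3606, 0.0033]
tool_rot: [[0.071, 0.997, 0.001], [0.997, -0.071, 0.001], [0.001, 0.001, -1.0]]
ft_force: [-0.6, -1.7, 4.0]
grip_width: 0.0454
```

step_arm:
  increments: [0,0,0,0,0.062,0,0,0,0,0.062,0,0,0,0,0.062,0,0,-0.03,0,0.062,0,0,-0.07,0,0.062,0,0,-0.11,0,0.075,0,0,-0.15,0,0.075,0,0,-0.19,0,0.075]

```text
time_s: 23.22
eef_pos: [0.4013, 0.3601, 0.1944]
tool_rot: [[0.071, 0.997, 0.0], [0.997, -0.071, 0.0], [0.0, 0.0, -1.0]]
ft_force: [0.8, 1.5, 0.2]
grip_width: 0.0751
```

step_arm:
  increments: [-0.327,0.24,0,-0.08,0.075,-0.327,0.24,0,-0.16,0.075,-0.327,0.24,0,-0.245,0.075,-0.327,0.24,0,-0.245,0.075,-0.327,0.24,0,-0.245,0.075,-0.327,0.24,0,-0.245,0.075,-0.327,0.24,0,-0.245,0.075,-0.327,0.24,0,-0.245,0.075]

```text
time_s: 23.88
eef_pos: [0.58, 0.0765, 0.1924]
tool_rot: [[-0.173, 0.985, 0.001], [0.985, 0.173, 0.0], [0.0, 0.001, -1.0]]
ft_force: [0.3, 1.3, -0.0]
grip_width: 0.0751
```

step_arm:
  increments: [-0.065,0.027,0,0,0.075,-0.065,0.027,0,0,0.075,-0.065,0.027,0,0,0.075,-0.065,0.027,0,0,0.075,-0.065,0.027,0,0,0.075]

```text
time_s: 24.3
eef_pos: [0.6167, 0.019, 0.1919]
tool_rot: [[-0.173, 0.985, -0.001], [0.985, 0.173, 0.0], [0.0, -0.001, -1.0]]
ft_force: [-0.4, -0.3, 0.6]
grip_width: 0.0749
```

```bash
python3 - <<'E'
from h import *
s=r.get_obs();print(s['eef_pos'],s['tool_rot'][:,0]);i=r.camera_info('wrist')
w=save('wrist','w11');t=save('top','t11')[170:310,80:270]
print(np.array(pix(i,(.6175,.0172,.111))))
w=cv2.resize(w[110:260,156:356],(400,300));t=cv2.resize(t,(400,295))
cv2.imwrite('pics/w11b.png',cv2.vconcat([w,t])[:,:,::-1])
E
```

```text
[0.61668209 0.0190393  0.1918902 ] [-1.72867568e-01  9.84945049e-01  2.34910834e-04]
[253.93883865 196.41065143]
```

View pics/w11b.png

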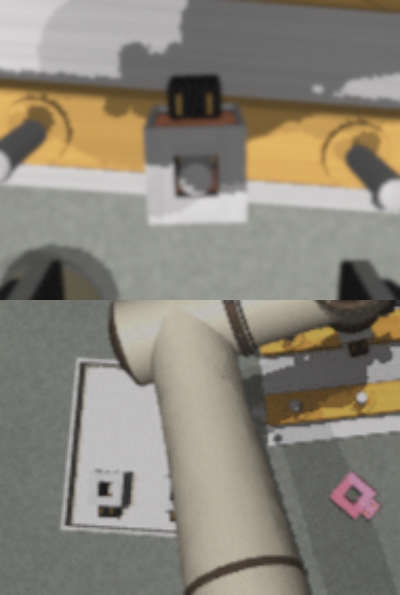

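Coil B is centred at (197,175) in the crop and square to the jaws. Coil A stands in the tray, which hasn't moved.

step_arm:
  increments: [-0.002,0,0.03,0,0.075,-0.002,0,0.06,0,0.075,-0.002,0,0.09,0,0.075,-0.002,0,0.11,0,0.075,-0.002,0,0.13,0,0.075,-0.002,0,0.141,0,0.075,-0.002,0,0.141,0,0.075,-0.002,0,0.141,0,0.075]

```text
time_s: 25.07
eef_pos: [0.6174, 0.0178, 0.0516]
tool_rot: [[-0.175, 0.985, 0.0], [0.985, 0.175, -0.0], [-0.0, 0.0, -1.0]]
ft_force: [-0.3, -0.0, -0.6]
grip_width: 0.0754
```

step_arm:
  increments: [0,0,0,0,0.04,0,0,0,0,0.03,0,0,0,0,0.03,0,0,0,0,0.03,0,0,0,0,0.03,0,0,0,0,0.03,0,0,0,0,0.03,0,0,0,0,0.03]

```text
time_s: 25.73
eef_pos: [0.6186, 0.0173, 0.0532]
tool_rot: [[-0.174, 0.985, 0.004], [0.985, 0.174, 0.001], [0.0, 0.004, -1.0]]
ft_force: [-0.3, 1.3, 6.0]
grip_width: 0.0458
```

step_arm:
  increments: [0,0,-0.02,0,0.03,0,0,-0.04,0,0.03,0,0,-0.06,0,0.03,0,0,-0.08,0,0.03,0,0,-0.1,0,0.03,0,0,-0.1,0,0.03,0,0,-0.1,0,0.03]

```text
time_s: 26.32
eef_pos: [0.6171, 0.0171, 0.1512]
tool_rot: [[-0.172, 0.985, 0.001], [0.985, 0.172, 0.001], [0.001, 0.001, -1.0]]
ft_force: [0.3, -0.1, -3.1]
grip_width: 0.0456
```

step_arm:
  increments: [0.035,-0.006,0,0.03,0.03,0.07,-0.012,0,0.06,0.03,0.105,-0.019,0,0.09,0.03,0.14,-0.025,0,0.12,0.03,0.18,-0.032,0,0.16,0.03,0.22,-0.039,0,0.2,0.03,0.26,-0.046,0,0.245,0.03,0.299,-0.053,0,0.245,0.03]

```text
time_s: 26.98
eef_pos: [0.511, 0.3031, 0.1485]
tool_rot: [[0.073, 0.997, -0.004], [0.997, -0.073, -0.003], [-0.003, -0.004, -1.0]]
ft_force: [0.6, 0.3, -2.5]
grip_width: 0.0455
```

step_arm:
  increments: [0,0,0,0,0.03,0,0,0.03,0,0.03,0,0,0.06,0,0.03,0,0,0.09,0,0.03,0,0,0.12,0,0.03,0,0,0.135,0,0.03,0,0,0.145,0,0.03,0,0,0.145,0,0.03]

```text
time_s: 27.65
eef_pos: [0.5118, 0.3008, 0.0042]
tool_rot: [[0.071, 0.997, -0.004], [0.997, -0.071, -0.004], [-0.004, -0.004, -1.0]]
ft_force: [0.2, 0.3, -2.6]
grip_width: 0.0455
```

step_arm:
  increments: [0,0,0,0,0.03,0,0,0.002,0,0.03,0,0,0.003,0,0.03,0,0,0.003,0,0.03]

```text
time_s: 27.98
eef_pos: [0.5133, 0.3022, 0.0031]
tool_rot: [[0.071, 0.997, -0.0], [0.997, -0.071, 0.0], [0.0, -0.0, -1.0]]
ft_force: [0.1, -0.0, -2.9]
grip_width: 0.0458
```

step_arm:
  increments: [0,0,0.001,0,0.03,0,0,0.002,0,0.03,0,0,0.002,0,0.03]

```text
time_s: 28.23
eef_pos: [0.5135, 0.3023, 0.0029]
tool_rot: [[0.07, 0.998, 0.0], [0.998, -0.07, -0.0], [-0.0, 0.0, -1.0]]
ft_force: [-2.6, -1.6, 6.9]
grip_width: 0.0455
```

step_arm:
  increments: [0,0,0,0,0.065,0,0,0,0,0.065,0,0,0,0,0.065,0,0,-0.03,0,0.065,0,0,-0.07,0,0.065,0,0,-0.11,0,0.065,0,0,-0.15,0,0.065,0,0,-0.21,0,0.065]

```text
time_s: 28.9
eef_pos: [0.513, 0.302, 0.1945]
tool_rot: [[0.071, 0.997, -0.0], [0.997, -0.071, -0.0], [-0.0, -0.0, -1.0]]
ft_force: [1.4, 1.5, -0.4]
grip_width: 0.0647
```

step_arm:
  increments: [0,0,-0.04,0,0.065,-0.308,-0.098,-0.08,0,0.065,-0.308,-0.098,-0.08,0,0.065,-0.308,-0.098,-0.08,0,0.065,-0.308,-0.098,-0.08,0,0.065,-0.308,-0.098,-0.08,0,0.065,-0.308,-0.098,-0.08,0,0.065,-0.308,-0.098,-0.08,0,0.065]

```text
time_s: 29.57
eef_pos: [0.4051, 0.0318, 0.2691]
tool_rot: [[0.07, 0.998, 0.001], [0.998, -0.07, 0.0], [0.0, 0.001, -1.0]]
ft_force: [0.8, -0.2, 0.0]
grip_width: 0.0649
```

step_arm:
  increments: [-0.07,0,0,0,0.065,-0.07,0,0,0,0.065,-0.07,0,0,0,0.065,-0.07,0,0,0,0.065]

```text
time_s: 29.9
eef_pos: [0.401, -0.0377, 0.2689]
tool_rot: [[0.074, 0.997, 0.001], [0.997, -0.074, 0.0], [0.0, 0.001, -1.0]]
ft_force: [0.2, -0.4, 0.3]
grip_width: 0.0646
```

```bash
python3 - <<'E'
from h import *
print(r.get_obs()['eef_pos'])
t=save('top','t12')[130:300,90:410];s=save('side','s12')[110:384,150:400]
t=cv2.resize(t,(560,297),interpolation=3);s=cv2.resize(s,(547,600),interpolation=3)
t=cv2.resize(t,(800,425));
cv2.imwrite('pics/t12b.png',t[:,:,::-1]);cv2.imwrite('pics/s12b.png',s[:,:,::-1])
E
```

```text
[ 0.40099695 -0.03768229  0.26892128]
```

View pics/t12b.png

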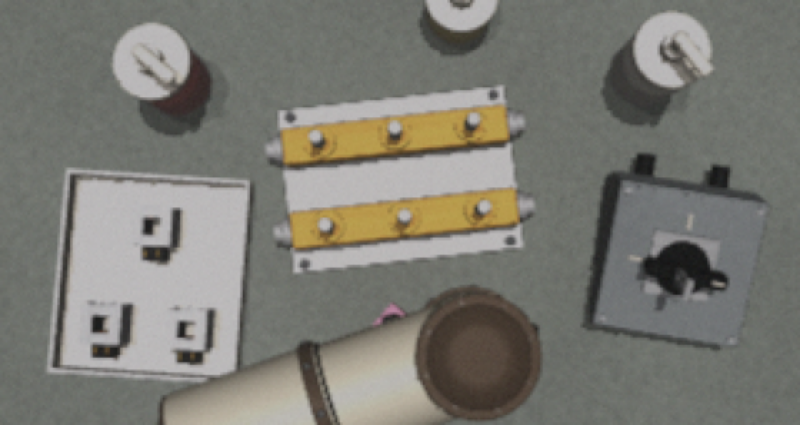

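View pics/s12b.png

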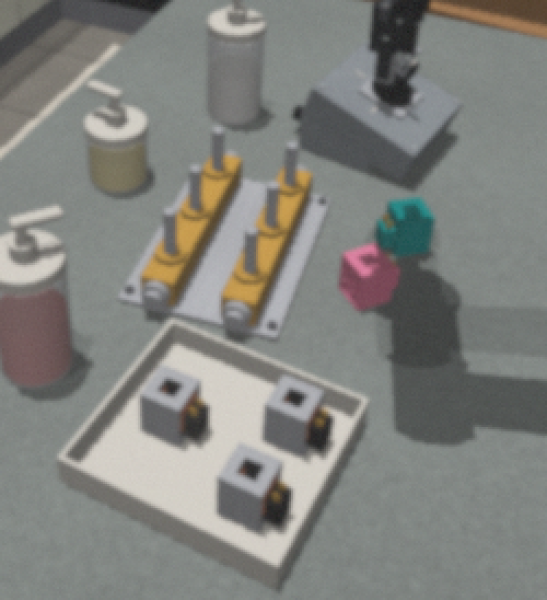

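```bash
python3 - <<'E'
from h import *
s=r.get_obs();i=r.camera_info('wrist');R0=s['tool_rot'];off=R0.T@(i['origin']-s['eef_pos']);Rc=R0.T@i['orientation']
R=np.array([[-.983,.183,.002],[.183,.983,-.001],[-.002,-.001,-1]]);i=dict(i);i['origin']=np.array([.4204,-.3317,.2446])+R@off;i['orientation']=R@Rc
psi=-.1755;X=np.array([np.cos(psi),np.sin(psi),0]);Y=np.array([-np.sin(psi),np.cos(psi),0]);n=np.array([0,0,np.cos(.3)])-np.sin(.3)*X;u=np.cross(Y,n)
C=np.array([.4577,-.3068,.085])
for a in (-.09,0,.09,.18):
  y=np.cos(a)*Y+np.sin(a)*u; print(a,[np.round((np.array(pix(i,C+h*n+q*y))-[80,84])*2,1).tolist() for h,q in ((.044,-.045),(.044,-.033),(.047,.012))])
im=cv2.imread('pics/w7.png').astype(int);g=im[165:200,228:256];m=(g[...,2]>150)
ys,xs=np.nonzero(m);print(len(xs),(xs.mean()+228-80)*2,(ys.mean()+165-84)*2,(ys.min()+81)*2,(ys.max()+81)*2)
pts=np.c_[xs,ys].astype(np.float32);print(cv2.fitLine(pts,cv2.DIST_L2,0,.01,.01).ravel())
print((cv2.cvtColor(im.astype(np.uint8),6)[220:252:3,222:264:2]))
E
```

```text
-0.09 [[306.5, 177.5], [309.3, 199.9], [320.6, 281.0]]
0 [[314.2, 176.6], [314.9, 199.2], [318.7, 281.3]]
0.09 [[321.9, 176.4], [320.5, 199.0], [316.7, 281.5]]
0.18 [[329.5, 176.8], [326.0, 199.2], [314.8, 281.5]]
30 314.2 180.06666666666666 162 196
[0.7617884  0.64782596 9.1        9.033334  ]
[[ 36  35  30  29  29  32  34  35  36  33  35  30  25  26  70 140 179 183
  183 163 146]
 [ 34  34  32  29  28  38  41  40  43  48  49  47  45  66 118 177 185 184
  182 166 149]
 [ 41  35  32  26  43  75  80  82  98  98  97  91  84  89 139 180 182 182
  181 170 154]
 [156 123  91  41  43  90  96  87  94 101 103 101  87  84  99 139 156 156
  154 152 151]
 [174 170 142  65  29  51  97  95  84  74  65  70  82  86  84  92 127 149
  152 151 152]
 [151 150 129  60  27  33  64 101  92  85  92 108 111 111  96  83  89 124
  149 153 153]
 [150 151 129  57  27  29  35  67 101  90  85 103 133 139 121  89  83  86
  113 135 136]
 [149 151 134  69  28  32  34  41  79 105 104 109 116 120 119 119 122 124
  128 130 132]
 [149 150 148 113  44  32  33  40  87 140 159 161 163 164 165 165 166 167
  167 168 167]
 [150 150 151 141  90  34  34  33  82 145 176 178 177 178 178 178 178 178
  177 176 171]
 [148 150 150 150 132  76  53  59  82 137 162 162 160 160 157 156 153 151
  152 151 150]]
```

Everything looks in place: the coils are apart on the tray floor, the stems are bare and the hasp is up. The handle bar reads roughly 0.05 rad from off in this low-resolution view, near enough to the 0.09 limit that I'll press it against its stop again at the end away from the hasp.

step_arm:
  increments: [-0.309,0.061,0,-0.12,0.036,-0.309,0.061,0,-0.24,0.036,-0.309,0.061,0,-0.36,0.036,-0.309,0.061,0,-0.48,0.036,-0.309,0.061,0,-0.6,0.036,-0.309,0.061,0,-0.72,0.036,-0.309,0.061,0,-0.84,0.036,-0.309,0.061,0,-0.96,0.036]

```text
time_s: 30.67
eef_pos: [0.4375, -0.3122, 0.2685]
tool_rot: [[-0.695, 0.719, -0.0], [0.719, 0.695, 0.0], [0.0, 0.0, -1.0]]
ft_force: [0.5, 0.5, 0.3]
grip_width: 0.0357
```

step_arm:
  increments: [0,0,0,-0.12,0.036,0,0,0,-0.24,0.036,0,0,0,-0.36,0.036,0,0,0,-0.48,0.036,0,0,0,-0.508,0.036,0,0,0,-0.508,0.036,0,0,0,-0.508,0.036]

```text
time_s: 31.25
eef_pos: [0.4371, -0.3108, 0.2685]
tool_rot: [[-0.955, 0.297, -0.0], [0.297, 0.955, 0.0], [0.001, 0.0, -1.0]]
ft_force: [0.3, 0.0, 0.5]
grip_width: 0.0358
```

step_arm:
  increments: [-0.014,-0.037,0,-0.12,0.036,-0.014,-0.037,0,-0.126,0.036,-0.014,-0.037,0.03,-0.126,0.036,-0.014,-0.037,0.06,-0.126,0.036,-0.014,-0.037,0.09,-0.126,0.036,-0.014,-0.037,0.11,-0.126,0.036,-0.014,-0.037,0.12,-0.126,0.036,-0.014,-0.037,0.12,-0.126,0.036]

```text
time_s: 31.92
eef_pos: [0.4376, -0.3501, 0.1463]
tool_rot: [[-0.984, 0.176, -0.005], [0.176, 0.984, 0.002], [0.005, 0.001, -1.0]]
ft_force: [-0.5, -0.6, 0.5]
grip_width: 0.0359
```

step_arm:
  increments: [0,0,0.015,0,0.036,0,0,0.03,0,0.036,0,0,0.04,0,0.036,0,0,0.05,0,0.036,0,0,0.057,0,0.036,0,0,0.064,0,0.036,0,0,0.064,0,0.036]

```text
time_s: 32.5
eef_pos: [0.4382, -0.3509, 0.0838]
tool_rot: [[-0.984, 0.176, -0.002], [0.176, 0.984, 0.001], [0.002, 0.001, -1.0]]
ft_force: [-0.3, 1.4, -0.3]
grip_width: 0.0359
```

step_arm:
  increments: [-0.002,0,0,0,0.036,-0.004,0,0,0,0.036,-0.004,0,0,0,0.036]

```text
time_s: 32.75
eef_pos: [0.4436, -0.3523, 0.0856]
tool_rot: [[-0.985, 0.175, 0.002], [0.175, 0.985, -0.001], [-0.002, -0.001, -1.0]]
ft_force: [-0.1, -0.3, -0.1]
grip_width: 0.036
```

step_arm:
  increments: [-0.002,0,0,0,0.036,-0.004,0,0,0,0.036,-0.004,0,0,0,0.036]

```text
time_s: 33.0
eef_pos: [0.4449, -0.3523, 0.0849]
tool_rot: [[-0.984, 0.176, -0.004], [0.176, 0.984, 0.001], [0.004, 0.0, -1.0]]
ft_force: [-4.4, 1.2, 3.5]
grip_width: 0.0359
```

step_arm:
  increments: [-0.002,0,0,0,0.036,-0.004,0,0,0,0.036,-0.006,0,0,0,0.036,-0.006,0,0,0,0.036]

```text
time_s: 33.33
eef_pos: [0.447, -0.3528, 0.0846]
tool_rot: [[-0.984, 0.176, -0.012], [0.176, 0.984, 0.004], [0.012, 0.001, -1.0]]
ft_force: [-11.3, 0.2, 7.2]
grip_width: 0.036
```

step_arm:
  increments: [-0.002,0,0,0,0.036,-0.003,0,0,0,0.036,-0.003,0,0,0,0.036]

```text
time_s: 33.58
eef_pos: [0.4471, -0.3528, 0.0844]
tool_rot: [[-0.984, 0.177, -0.017], [0.177, 0.984, 0.006], [0.018, 0.002, -1.0]]
ft_force: [-17.4, 1.4, 10.5]
grip_width: 0.0359
```

The handle is at its stop: movement stalled at x = 0.447 (0.4469 expected) while the force rose to 17 N. Now backing off and up.

step_arm:
  increments: [0.006,0,0,0,0.04,0.008,0,0,0,0.04,0.008,0,-0.015,0,0.04,0.008,0,-0.04,0,0.04,0.008,0,-0.08,0,0.04,0.008,0,-0.12,0,0.04,0.008,-0.03,-0.14,0,0.04,0.008,-0.06,-0.14,0,0.04]

```text
time_s: 34.25
eef_pos: [0.4412, -0.4138, 0.2328]
tool_rot: [[-0.985, 0.171, 0.014], [0.171, 0.985, -0.009], [-0.015, -0.007, -1.0]]
ft_force: [2.0, -0.7, 0.3]
grip_width: 0.0404
```

```bash
python3 - <<'E'
from h import *
s=r.get_obs();print(s['eef_pos'],s['ft_force'],s['time_s'])
a=cv2.imread('pics/t12.png').astype(int);b=save('top','t13')[:,:,::-1].astype(int)
d=np.abs(a-b).max(2)[195:255,105:195];print('tray diff',(d>40).sum())
i=r.camera_info('wrist');im=save('wrist','w13')
psi=-.1755;X=np.array([np.cos(psi),np.sin(psi),0]);Y=np.array([-np.sin(psi),np.cos(psi),0]);n=np.array([0,0,np.cos(.3)])-np.sin(.3)*X
C=np.array([.4577,-.3068,.085]);P=C+.047*n+.012*Y
for th in (0,.9,1.2,1.6): print(th,np.round(pix(i,P+.048*(np.cos(th)*Y+np.sin(th)*n)),1))
u,v=map(int,pix(i,P+.048*n));g=cv2.cvtColor(im,7)[v-24:v+36:3,u-30:u+34:3];print(u,v);print(g)
E
```

```text
[ 0.44122515 -0.41384068  0.23280561] [ 1.96550417 -0.68469755  0.25679846] 34.25
tray diff 0
0 [270.8 333.8]
0.9 [283.5 347.1]
1.2 [286.6 342.8]
1.6 [288.5 329.7]
288 330
[[ 50  22  44  81  84  49  88  88  85 108 114 115 115 113  60  56  31  29
   29  29  30  30]
 [ 73  22  28  71  84  67  94 101  84  93 114 116 115 116  96  75  31  30
   29  28  29  29]
 [102  33  25  45  82  84  85  88  88  85 103 116 117 120 131 107  32  27
   30  27  31  31]
 [113  63  23  27  69  86  95 111 115  88  90 142 162 165 168 114  32  30
   32  31  30  34]
 [115  98  28  24  46  83  91 149 166 112  85 122 172 170 170  93  29  32
   28  29  29  30]
 [122 134 104 108 131 116  85 121 169 158  90  90 148 165 166  73  32  27
   30  30  32  31]
 [165 167 168 174 170 155  90  92 154 164 111  82  91  96 137  57  29  28
   29  32  29  29]
 [169 157 171 168 168 166 108  79  84  84  83  85  87  91  92  35  29  29
   29  30  28  29]
 [113 120 160 152 134 100  53  35  32  29  33  31  30  33  30  31  30  27
   27  29  32  31]
 [124  86  47  37  30  30  27  30  27  28  31  30  27  30  30  30  29  31
   30  28  31  29
[... 232 characters left out ...]
9  28  30  29  29  31  29  30
   33  30  28  35]
 [ 29  30  29  31  29  30  28  31  28  30  29  30  30  33  27  29  29  29
   26  31  28  30]
 [ 30  28  31  31  28  30  28  30  28  30  31  31  29  31  29  30  29  29
   29  32  31  28]
 [ 30  30  26  30  30  26  30  31  27  31  29  28  29  28  29  29  31  28
   30  31  30  31]
 [ 30  30  31  28  28  28  31  29  31  33  33  33  31  30  27  27  28  27
   30  29  29  28]
 [ 29  31  28  27  29  30  26  32  28  25  28  30  28  25  24  26  26  27
   27  26  26  27]
 [ 29  28  28  29  28  29  31  30  31  28  30  28  29  28  27  28  26  24
   28  26  26  25]
 [ 27  29  32  31  29  29  31  28  29  29  29  31  29  28  31  30  28  27
   25  24  29  28]]
```

```bash
python3 - <<'E'
from plant import r
r.close_job()
E
```

```text
the job is handed in; nothing more can be done
```

The job is handed in: the isolator is off, its hasp is out, and all three fitted coils stand apart on the tray floor. It took about 34 s of robot time. Handing in gave no verdict.

**What I did**
- I turned the isolator to its off stop, then swung the hasp out by its lip.
- I lifted the three coils straight off their stems and put them in the tray, none touching another.
- After placing the coils I pressed the handle against its stop once more, because the last top view suggested it was about 0.05 rad short of off.

**What went wrong**
- **Missed first try:** my first attempt at turning the handle passed over the bar without moving it.
- **Cause:** the side and wrist pictures showed the fingertips about 20 mm behind the reported TCP, not 19 mm ahead. I corrected for that from then on.

**Last checks**
- **Handle:** on the second press it stalled where expected (x = 0.447 m, 0.4469 m predicted) while the force rose to 17 N. It had probably slipped about 0.03–0.05 rad before that.
- **Hasp:** right after the swing, the lip was within about 3 pixels of the predicted fully-out position. After the second press the wrist picture still looked consistent with that, but the gripper partly hid the lip, so this check is weaker.
- **Coils and tray:** the top and side pictures showed three upright coils on the floor, all six stems bare and no sign the pumps had moved. The tray had not changed by the end.

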